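# Drop the mask noses into the green tray

### The arm

A 7-joint arm with a two-finger parallel gripper is mounted at the origin on the work surface. World frame = base frame: x ahead of the robot, y to its left, z up, the work surface at z = 0. Lengths are in m, angles in rad, forces in N, time in s.
With the tool pointing down it reaches from about 0.4 to 0.85 m from the base axis. Payload 10.4 kg.
Tool frame: the origin (TCP) lies at the very end of the fingers, on their centre line; the grasp point (between the pads) lies 19 mm behind it; z points along the fingers, x is the direction in which the jaws open and shut, and the axes are right-handed (so a half turn about z gives the same grasp; the last joint's range is limited). The gripper opens to 85 mm and grips with 20 to 120 N. Pads are 22 mm wide; open, the fingers measure 114 mm over their backs; the gripper's body (76 mm by 85 mm) begins 54 mm behind the grasp point. The pads swing forward as they close: fully open they stand 13 mm farther back than shut.
Start: joints at [-1.359, 0.332, -0.065, 1.46, 0.022, 1.35, -0.088], TCP at [0.145, 0.608, 0.231] pointing down, gripper open.
Joint ranges: [-2.6, 2.6], [-0.5, 2.12], [-1.47, 1.34], [0.16, 2.42], [-1.27, 4.41], [0.06, 2.06], [-2.6, 2.6]. Speed limits (rad/s): [2.22, 2.22, 2.79, 2.79, 3.14, 3.14, 3.14].

### API

Orientations are given as a rotation vector (axis times angle).
In Python, from rig import get_obs, viewer, workorder gives the robot as it stands.
- The arm moves only by the tool arm_command, never from a script. Its argument "moves" is a list of rows, each an object of numbers: "dx", "dy", "dz": the shift along the tool's x, y, z in m; "roll": the turn about the tool's z in rad. In form: [{"dx": .., "dy": .., "dz": .., "roll": ..}, ...]. A call has 1 to 20 rows; each row shifts and turns the commanded pose from where the row before left it, along the tool's axes as they then stand; what a row does not reach is not made up. A row lasts 1/10 s, in which the tool goes at most 50 mm and 8.59 degrees, less where a joint would pass 70% of its speed; a pose out of reach is approached as far as the arm can. A call with a gripper value outside its range is refused whole. "grip" is the opening, from 0 (shut) to 1 (fully open), set as the call begins (left out, the last holds). The fingers move at their own pace and stop on an object; "force" is the grip in N (left out, the last holds). Time passes only in rows, so rows that do not move let the fingers close. It gives the time, the measured TCP pose, the force and the opening at its end, in the units of the state.
- get_obs(): the state, without advancing time (a new reading comes with each control period).
- viewer.camera(name): name is "scene" or "top"; returns (picture, depth): 420x560x3 uint8, blue, green, red; 420x560 float32, m along the optical axis (not along the pixel's ray), 0 where there is no reading.
- viewer.camera_params(name): a dict with "camera_matrix" (3x3 intrinsics, pixels), "extrinsics" (4x4, takes a point from camera to world coordinates). Camera axes: x right, y down, z forward; pixel columns grow to the right and rows downward; lengths in m; the calibration is good to about 2 mm. A picture is of the moment at which its call begins. camera_params takes no time and is no camera call.
- workorder.job_done(): hands the job in, once; it reports no verdict.
Trained networks look in the newest picture that a camera, given by its name, has taken for a name from the list of things; names that differ only in an ending like _2 or _b are one class to them, and where a whole thing is asked for, a point or a joint stands for the part that bears it (a point fixed in the world has none). Each returns a list of dicts, best first, with "conf" (0 to 1); they miss things now and then, are a little off and sometimes report something else, mostly with a low value. They report only what shows in the picture. A call takes as long as a camera call. They do not tell look-alikes from the thing itself.
- viewer.cut_out(camera, name): "pixels" (420x560 bool, what is visible of it) and "box" ([centre column, centre row, width, height] in pixels, round what is visible of it).
The state is a dict: "clock": time; "qpos": joint angles; "dq": joint speeds; "effort": joint torques, N m; "tool_pos": TCP position; "tcp_rot": TCP orientation; "contact_force": force on the tool from outside, world axes, zero at the start; "wrist_torque": the same for the moment, N m; "grip_width": finger opening in m.
Only numpy, scipy, OpenCV 4.12 (cv2) and the standard library are available. Lean on these libraries where they do the work, as an engineer would, in place of code of your own. Each camera call takes 0.05 s, during which the arm holds its last target. There are 200 camera calls.

### The job

Slide the clear drop chute along its rail until it is centred over the green tray, then press its yellow release tab right down and keep it down until all three red wooden balls have dropped into the green tray, and let the tab spring back up. Do not open the chute anywhere else than over the green tray, and leave the two trays and the roll of tape between them where they stand.

Things in the scene. Friction and masses are not known exactly. Their poses are not given: they have to be found in the camera images.
- station: Fixed drop station: a rail (20 wide, 30 high, 620 mm long, top 210 mm above the table) on two plywood posts 220 mm high. Origin on the table below the middle of the chute's path; the rail runs along the station's y axis, 85 mm to +x of the origin (away from the robot), the posts stand at x = +85, y = -320 and +320 mm. The chute slides with about 2.5 N of friction and stays where it is left.
- chute_centre (a point): Middle of the chute's open mouth, 235 mm above the table (blue rim up to 239 mm). The chute is a clear plastic box with blue edges, axes parallel to the station's. From here its side faces, good for pushing along the rail, lie at y = -46 and +46 mm and span x = -71 to +43 mm, heights 75 to 235 mm. A blue carriage (80 mm along the rail, x = +62 to +108 mm, heights 167 to 223 mm) carries it.
- chute_floor (a point): Middle of the chute's hinged white floor when shut, 155 mm above the table, straight below chute_centre. The three balls lie on it (inside 78 x 78 mm); when it swings down they fall straight down between the chute's walls.
- tab (a joint): Travel of the release tab in m: 0 up (floor shut), 0.018 fully pressed (floor swung down by 1 rad). Needs about 4 N to start and 9 N at the bottom, where there is a hard stop; a spring returns it and shuts the floor when let go. The balls need the tab beyond 0.015 to pass freely.
- tab_top (a point): Middle of the top face of the yellow release tab, a flat plate 42 x 42 mm and 8 mm thick, on the robot's side of the chute: 70 mm to -x of chute_centre (station axes), 262 mm above the table when up. It is pressed straight down.
- tray_green: Green open tray, 150 x 150 mm, 40 mm high, walls and floor 5 mm, 0.35 kg, loose. Origin at the centre of its underside, axes along its sides. It stands under the chute's path, left or right of the middle (the two trays swap places).
- tray_orange: Orange open tray, the same size, under the other side of the path.
- nose0_center (a point): Centre of a red wooden ball, 32 mm in diameter, 13 g (a nose for a cardboard mask), in the chute.
- nose1_center (a point): Centre of the second red ball.
- nose2_center (a point): Centre of the third red ball.
- nose0: The first red ball (its origin turns with it; use nose0_center).
- nose1: The second red ball.
- nose2: The third red ball.
- tape: Amber roll of tape lying flat, 84 mm across, 24 mm high, on the table between the trays. Origin at the centre of its underside.
Mind the look-alikes: they are no part of the job. Leave any grey look-alike of the nose1 alone. What is shaped like the nose0 but turquoise is not meant.

How it is judged:
On the way, in this order (a step that is already met when the one before it is completed fails the run):
1. the chute is over the green tray, still shut, with the three balls in it (y of chute_centre in the frame of tray_green between -0.03 and 0.03 m and value of joint tab below 0.004 m and height (world z) of each of nose0_center, nose1_center, nose2_center above 0.14 m), for 0.2 s.
2. the tab is pressed while the chute is over the green tray (y of chute_centre in the frame of tray_green between -0.03 and 0.03 m and value of joint tab above 0.01 m), for 0.2 s.
At the end, for the whole second after the job is handed in: The three balls rest in the green tray (centres within 66 mm of its middle along each side, under 45 mm high, below 0.05 m/s), the tray level, the tab up (under 4 mm down). Tab down over 6 mm only within 30 mm of the tray's middle. Trays and tape moved under 30 mm (x of nose0_center in the frame of tray_green between -0.066 and 0.066 m and y of nose0_center in the frame of tray_green between -0.066 and 0.066 m and z of each of nose0_center, nose1_center, nose2_center in the frame of tray_green below 0.045 m and linear speed of each of nose0, nose1, nose2 below 0.05 m/s and x of nose1_center in the frame of tray_green between -0.066 and 0.066 m and y of nose1_center in the frame of tray_green between -0.066 and 0.066 m and x of nose2_center in the frame of tray_green between -0.066 and 0.066 m and y of nose2_center in the frame of tray_green between -0.066 and 0.066 m and value of joint tab below 0.004 m and angle between tray_green's own z axis and vertical below 0.1 rad); the robot touches nothing.
It fails at once if the chute is opened away from the green tray (value of joint tab above 0.006 m and not (y of chute_centre in the frame of tray_green between -0.03 and 0.03 m)).
It fails at once if a tray or the tape roll is moved (distance of any of tray_green, tray_orange, tape from where it was at the start of the episode above 0.03 m).
It also fails if it takes over 42 s, if anything falls off the work surface, if the arm or the gripper's body presses on something with over 40 N, if the wrist force passes 120 N, or if a joint passes its speed limit or range.

## Working session

There is one attempt and no reset: what is moved stays moved. The work goes in short steps, Python scripts to look and compute and a tool call to move; the robot and the scene stay as the last step left them, time stands still between calls to the robot, and variables do not carry over. Pictures are saved under pics/ and viewed, about 8 in all and at most 12, crops included, and the job is handed in when it is done.

Besides the shell and the picture viewer there is one more tool, called after "Emit:" in YAML: its name, and indented under it one key for each argument. arm_command: Moves the arm, as the interface text tells. Its arguments: {"type":"object","properties":{"moves":{"type":"array"},"grip":{"type":"number"},"force":{"type":"number"}},"required":["moves"]}

```bash
mkdir -p pics; cat > h.py <<'E'
import numpy as np, cv2
from rig import get_obs, viewer, workorder
def world(name, pix, depth):
    P=viewer.camera_params(name);K=np.array(P["camera_matrix"]);T=np.array(P["extrinsics"])
    v,u=np.nonzero(pix&(depth>0)); z=depth[v,u]
    c=np.stack([(u-K[0,2])/K[0,0]*z,(v-K[1,2])/K[1,1]*z,z,np.ones_like(z)])
    return (T@c)[:3].T
E
python3 - <<'E'
from h import *
o=get_obs();print({k:np.round(o[k],3) for k in o})
for c in("scene","top"):
    im,d=viewer.camera(c);cv2.imwrite(f"pics/{c}0.png",im)
    print(c,np.round(viewer.camera_params(c)["extrinsics"],3).tolist())
    for n in("tray_green","tray_orange","chute_centre","tab_top","station","nose0","tape"):
        for r in viewer.cut_out(c,n)[:4]:
            if r["conf"]<.3: continue
            w=world(c,r["pixels"],d)
            print(n,round(r["conf"],2),np.round(r["box"]),np.round(np.percentile(w,[3,50,97],axis=0),3).tolist() if len(w) else "")
E
```

```text
{'clock': np.float64(0.0), 'qpos': array([-1.359,  0.333, -0.065,  1.461,  0.022,  1.35 , -0.089]), 'dq': array([ 0.   ,  0.   ,  0.001, -0.   , -0.001,  0.001,  0.   ]), 'effort': array([ 1.0000e-03, -6.2546e+01,  4.9000e-02, -3.9161e+01,  1.6000e-02,
        1.0000e-02, -0.0000e+00]), 'tool_pos': array([0.145, 0.607, 0.23 ]), 'tcp_rot': array([ 2.466e+00,  1.945e+00, -2.000e-03]), 'contact_force': array([-0.086,  0.403,  1.196]), 'wrist_torque': array([0.035, 0.017, 0.017]), 'grip_width': np.float64(0.085)}
scene [[-0.925, 0.346, -0.157, 0.677], [0.38, 0.835, -0.398, 0.361], [-0.007, -0.428, -0.904, 0.956], [0.0, 0.0, 0.0, 1.0]]
tray_green 0.68 [232. 199.  66.  54.] [[0.515, -0.172, 0.002], [0.589, -0.15, 0.006], [0.647, -0.091, 0.041]]
tray_orange 0.88 [287. 334.  95.  98.] [[0.521, 0.128, 0.002], [0.591, 0.2, 0.005], [0.662, 0.273, 0.04]]
chute_centre 0.59 [248. 236. 115.  99.] [[0.511, 0.003, 0.085], [0.588, 0.056, 0.215], [0.688, 0.092, 0.262]]
tab_top 0.71 [291. 203.  30.  25.] [[0.497, 0.03, 0.252], [0.519, 0.05, 0.261], [0.539, 0.069, 0.264]]
station 0.72 [229. 259. 158. 320
[... 942 characters left out ...]
.  64. 132.] [[0.506, 0.004, 0.132], [0.609, 0.046, 0.222], [0.689, 0.09, 0.262]]
tab_top 0.73 [263. 226.  29.  39.] [[0.498, 0.031, 0.254], [0.519, 0.051, 0.261], [0.539, 0.07, 0.263]]
station 0.58 [265. 176.  67. 135.] [[0.506, 0.004, 0.125], [0.608, 0.046, 0.222], [0.688, 0.09, 0.262]]
nose0 0.85 [281. 199.  24.  20.] [[0.554, 0.016, 0.156], [0.566, 0.028, 0.18], [0.581, 0.043, 0.187]]
nose0 0.75 [263. 171.  20.  20.] [[0.594, 0.042, 0.172], [0.606, 0.054, 0.181], [0.62, 0.067, 0.186]]
nose0 0.66 [245. 277.  16.  14.] [[0.426, 0.086, 0.019], [0.437, 0.097, 0.027], [0.45, 0.11, 0.031]]
nose0 0.62 [320. 276.  16.  18.] [[0.425, -0.051, 0.018], [0.438, -0.037, 0.026], [0.451, -0.024, 0.032]]
```

```bash
python3 - <<'E'
from h import *
im,d=viewer.camera("top"); P=viewer.camera_params("top")
m=cv2.inRange(cv2.cvtColor(im,cv2.COLOR_BGR2HSV),(45,90,40),(80,255,255))>0
w=world("top",m,d)
k=w[:,2]<.06;w=w[k]
print("green",len(w),np.percentile(w,[1,50,99],axis=0).round(3).tolist())
rim=w[w[:,2]>.034]; 
print(cv2.minAreaRect((rim[:,:2]*1000).astype(np.float32)))
full=np.ones(d.shape,bool); W=world("top",full,d)
r=W[(W[:,2]>.203)&(W[:,2]<.215)&(W[:,0]>.6)&((W[:,1]<-.03)|(W[:,1]>.15))]
print("rail",len(r),np.polyfit(r[:,1],r[:,0],1), np.percentile(r,[1,50,99],axis=0).round(3).tolist())
m=cv2.inRange(cv2.cvtColor(im,cv2.COLOR_BGR2HSV),(20,120,120),(35,255,255))>0
w=world("top",m,d);w=w[w[:,2]>.25];print("tab",cv2.minAreaRect((w[:,:2]*1000).astype(np.float32)))
a=cv2.resize(im[60:340,120:480],(720,560));cv2.imwrite("pics/t1.png",a)
E
```

```text
green 14729 [[0.276, -0.169, -0.002], [0.555, 0.475, 0.003], [0.708, 0.562, 0.04]]
((589.3521118164062, -96.99166870117188), (149.88121032714844, 149.7208709716797), 87.20917510986328)
rail 3959 [0.05654949 0.66929982] [[0.643, -0.25, 0.204], [0.672, -0.035, 0.209], [0.698, 0.36, 0.213]]
tab ((520.2489013671875, 50.24345397949219), (41.66096878051758, 46.536224365234375), 85.8275146484375)
```

View pics/t1.png

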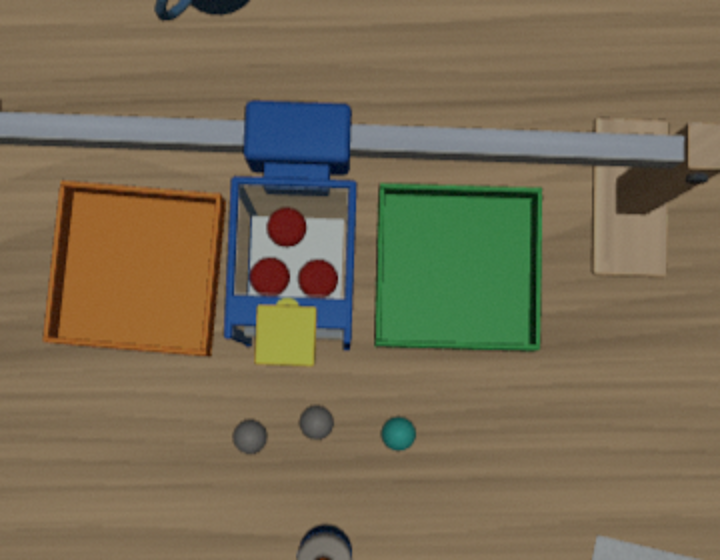

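View pics/scene0.png

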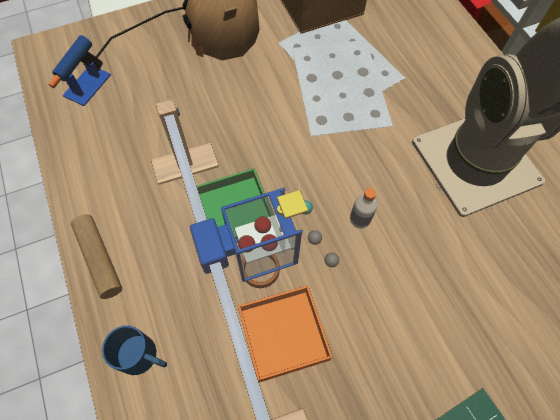

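The pictures show three red balls in the chute, at (287,227), (270,277) and (318,278) in the crop. The grey look-alikes are at (250,436) and (317,422), the turquoise one at (398,433), and all three are on the table, so I leave them alone. The crop also has the green tray at (460,265), the orange tray at (133,268) and the yellow tab at (287,335).

The chute has to slide about 143 mm towards -y. I'll push its +y face with the fingers shut.

Emit:
arm_command:
  moves:
    - {"roll": -0.09}
    - {"roll": -0.09}
    - {"dx": -0.025,"dy": 0.027}
    - {"dx": -0.025,"dy": 0.027}
    - {"dx": -0.025,"dy": 0.027}
    - {"dx": -0.025,"dy": 0.027}
    - {"dx": -0.025,"dy": 0.027}
    - {"dx": -0.025,"dy": 0.027}
    - {"dx": -0.025,"dy": 0.027}
    - {"dx": -0.025,"dy": 0.027}
    - {"dx": -0.025,"dy": 0.027}
    - {"dx": -0.025,"dy": 0.027}
    - {"dx": -0.025,"dy": 0.027}
    - {"dx": -0.025,"dy": 0.027}
    - {"dx": -0.025,"dy": 0.027}
    - {"dx": -0.025,"dy": 0.027}
    - {"dx": -0.025,"dy": 0.027}
    - {"dx": -0.025,"dy": 0.027}
    - {"dx": -0.02,"dy": 0.027}
    - {"dx": 0,"dy": 0.015}
  grip: 0
  force: 40

```text
invalid input
```

Emit:
arm_command:
  moves:
    - {"dx": 0.0,"dy": 0.0,"dz": 0.0,"roll": -0.09}
    - {"dx": 0.0,"dy": 0.0,"dz": 0.0,"roll": -0.09}
  grip: 0.0
  force: 40

```text
clock: 1.05
tool_pos: [0.1453, 0.6079, 0.2313]
tcp_rot: [-2.278, -2.164, -0.0]
contact_force: [0.2, 0.6, 0.4]
grip_width: 0.0587
```

Emit:
arm_command:
  moves:
    - {"dx": -0.025,"dy": 0.027,"dz": 0.0,"roll": 0.0}
    - {"dx": -0.025,"dy": 0.027,"dz": 0.0,"roll": 0.0}
    - {"dx": -0.025,"dy": 0.027,"dz": 0.0,"roll": 0.0}
    - {"dx": -0.025,"dy": 0.027,"dz": 0.0,"roll": 0.0}
    - {"dx": -0.025,"dy": 0.027,"dz": 0.0,"roll": 0.0}
    - {"dx": -0.025,"dy": 0.027,"dz": 0.0,"roll": 0.0}
    - {"dx": -0.025,"dy": 0.027,"dz": 0.0,"roll": 0.0}
    - {"dx": -0.025,"dy": 0.027,"dz": 0.0,"roll": 0.0}
    - {"dx": -0.025,"dy": 0.027,"dz": 0.0,"roll": 0.0}
    - {"dx": -0.025,"dy": 0.027,"dz": 0.0,"roll": 0.0}
    - {"dx": -0.025,"dy": 0.027,"dz": 0.0,"roll": 0.0}
    - {"dx": -0.025,"dy": 0.027,"dz": 0.0,"roll": 0.0}
    - {"dx": -0.025,"dy": 0.027,"dz": 0.0,"roll": 0.0}
    - {"dx": -0.025,"dy": 0.027,"dz": 0.0,"roll": 0.0}
    - {"dx": -0.025,"dy": 0.027,"dz": 0.0,"roll": 0.0}
    - {"dx": -0.025,"dy": 0.027,"dz": 0.0,"roll": 0.0}
    - {"dx": -0.025,"dy": 0.027,"dz": 0.0,"roll": 0.0}
    - {"dx": -0.015,"dy": 0.027,"dz": 0.0,"roll": 0.0}
    - {"dx": 0.0,"dy": 0.0,"dz": 0.0,"roll": 0.0}

```text
clock: 2.95
tool_pos: [0.609, 0.1378, 0.231]
tcp_rot: [2.286, 2.152, -0.001]
contact_force: [-1.1, -1.0, -0.6]
grip_width: -0.0001
```

Emit:
arm_command:
  moves:
    - {"dx": 0.0,"dy": 0.0,"dz": 0.018,"roll": 0.0}
    - {"dx": 0.0,"dy": 0.0,"dz": 0.018,"roll": 0.0}
    - {"dx": -0.01,"dy": 0.0,"dz": 0.0,"roll": 0.0}
    - {"dx": -0.01,"dy": 0.0,"dz": 0.0,"roll": 0.0}
    - {"dx": -0.01,"dy": 0.0,"dz": 0.0,"roll": 0.0}
    - {"dx": -0.01,"dy": 0.0,"dz": 0.0,"roll": 0.0}
    - {"dx": -0.01,"dy": 0.0,"dz": 0.0,"roll": 0.0}
    - {"dx": -0.01,"dy": 0.0,"dz": 0.0,"roll": 0.0}
    - {"dx": -0.01,"dy": 0.0,"dz": 0.0,"roll": 0.0}
    - {"dx": -0.01,"dy": 0.0,"dz": 0.0,"roll": 0.0}
    - {"dx": -0.01,"dy": 0.0,"dz": 0.0,"roll": 0.0}
    - {"dx": 0.0,"dy": 0.0,"dz": 0.0,"roll": 0.0}

```text
clock: 4.15
tool_pos: [0.602, 0.0497, 0.1963]
tcp_rot: [2.283, 2.156, 0.001]
contact_force: [0.1, -0.2, 3.3]
grip_width: -0.0
```

```bash
cat > m.py <<'E'
from h import *
def tabpos(f=None):
    im,d=viewer.camera("top")
    m=cv2.inRange(cv2.cvtColor(im,cv2.COLOR_BGR2HSV),(20,120,120),(35,255,255))>0
    w=world("top",m,d);w=w[(w[:,2]>.23)&(w[:,2]<.275)]
    if len(w): print("tab",len(w),np.percentile(w,[2,50,98],axis=0).round(3).tolist(),np.round(cv2.minAreaRect((w[:,:2]*1000).astype(np.float32))[0],1))
    for r in viewer.cut_out("top","nose0"):
        if r["conf"]>.3: print("ball",np.round(r["conf"],2),np.round(r["box"]),np.median(world("top",r["pixels"],d),axis=0).round(3))
    if f: cv2.imwrite(f,cv2.resize(im[60:340,120:480],(720,560)))
    print({k:np.round(get_obs()[k],3) for k in("clock","tool_pos","contact_force")})
E
python3 -c "
from m import *
tabpos('pics/t2.png')"
```

```text
tab 233 [[0.494, -0.025, 0.258], [0.516, -0.019, 0.261], [0.533, -0.012, 0.263]] [514.2 -18.1]
ball 0.66 [321. 276.  12.  17.] [ 0.44  -0.039  0.027]
ball 0.55 [314. 201.  15.  21.] [ 0.563 -0.023  0.182]
{'clock': np.float64(4.25), 'tool_pos': array([0.602, 0.051, 0.196]), 'contact_force': array([0.776, 0.326, 2.388])}
```

View pics/t2.png

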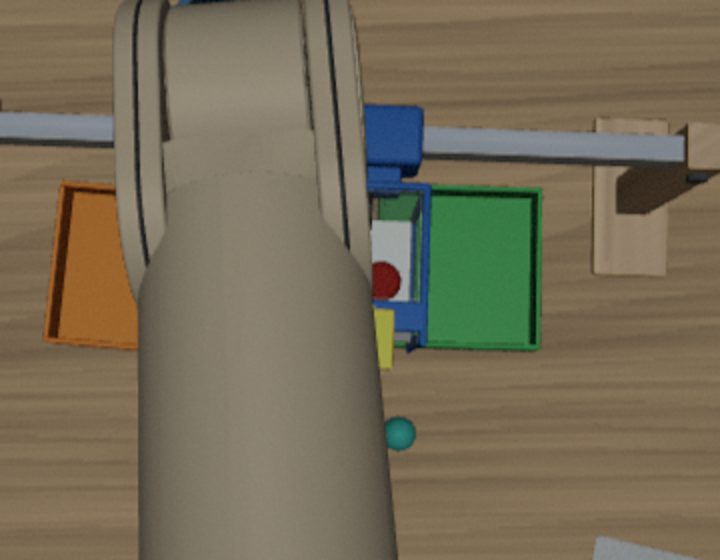

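The chute moves with the finger and has gone about 54 mm. About 88 mm is left.

Emit:
arm_command:
  moves:
    - {"dx": -0.01,"dy": 0.0,"dz": 0.0,"roll": 0.0}
    - {"dx": -0.01,"dy": 0.0,"dz": 0.0,"roll": 0.0}
    - {"dx": -0.01,"dy": 0.0,"dz": 0.0,"roll": 0.0}
    - {"dx": -0.01,"dy": 0.0,"dz": 0.0,"roll": 0.0}
    - {"dx": -0.01,"dy": 0.0,"dz": 0.0,"roll": 0.0}
    - {"dx": -0.01,"dy": 0.0,"dz": 0.0,"roll": 0.0}
    - {"dx": -0.01,"dy": 0.0,"dz": 0.0,"roll": 0.0}
    - {"dx": -0.008,"dy": 0.0,"dz": 0.0,"roll": 0.0}
    - {"dx": -0.006,"dy": 0.0,"dz": 0.0,"roll": 0.0}
    - {"dx": -0.003,"dy": 0.0,"dz": 0.0,"roll": 0.0}
    - {"dx": 0.0,"dy": 0.0,"dz": 0.0,"roll": 0.0}
    - {"dx": 0.0,"dy": 0.0,"dz": 0.0,"roll": 0.0}
    - {"dx": 0.0,"dy": 0.0,"dz": 0.0,"roll": 0.0}

```text
clock: 5.55
tool_pos: [0.5967, -0.0355, 0.1952]
tcp_rot: [2.282, 2.159, -0.001]
contact_force: [0.2, -0.4, 3.6]
grip_width: -0.0
```

Emit:
arm_command:
  moves:
    - {"dx": 0.02,"dy": 0.0,"dz": 0.0,"roll": 0.0}
    - {"dx": 0.03,"dy": 0.0,"dz": 0.0,"roll": 0.0}
    - {"dx": 0.03,"dy": 0.0,"dz": -0.03,"roll": 0.0}
    - {"dx": 0.04,"dy": 0.0,"dz": -0.03,"roll": 0.0}
    - {"dx": 0.04,"dy": 0.0,"dz": -0.03,"roll": 0.0}
    - {"dx": 0.0,"dy": 0.0,"dz": -0.01,"roll": 0.0}
    - {"dx": 0.0,"dy": 0.0,"dz": 0.0,"roll": 0.0}

```text
clock: 6.25
tool_pos: [0.6059, 0.1258, 0.296]
tcp_rot: [2.279, 2.162, 0.001]
contact_force: [0.6, -0.7, -0.3]
grip_width: 0.0002
```

```bash
python3 -c "
from m import *
tabpos('pics/t3.png')"
```

```text
tab 896 [[0.49, -0.11, 0.254], [0.51, -0.091, 0.261], [0.532, -0.071, 0.263]] [511.9 -91.1]
ball 0.89 [349. 175.  19.  22.] [ 0.598 -0.082  0.18 ]
ball 0.8 [278. 271.  16.  14.] [0.45  0.036 0.026]
ball 0.75 [368. 202.  20.  21.] [ 0.558 -0.106  0.18 ]
ball 0.62 [319. 276.  14.  11.] [ 0.438 -0.038  0.026]
ball 0.59 [245. 275.  19.  18.] [0.439 0.098 0.026]
ball 0.54 [344. 199.  26.  19.] [ 0.56  -0.075  0.18 ]
{'clock': np.float64(6.35), 'tool_pos': array([0.605, 0.123, 0.294]), 'contact_force': array([-0.203, -0.134, -0.153])}
```

View pics/t3.png

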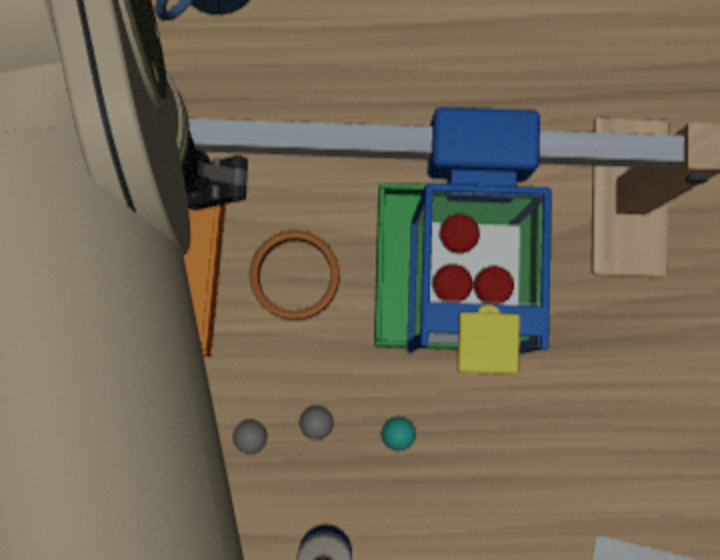

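The chute is at about (0.582, -0.095), roughly 1.5 mm from the green tray's middle, and all three balls are inside at (460,234), (453,283) and (494,285) in the crop. Next I move over the tab.

Emit:
arm_command:
  moves:
    - {"dx": -0.022,"dy": -0.008,"dz": 0.0,"roll": 0.0}
    - {"dx": -0.022,"dy": -0.008,"dz": 0.0,"roll": 0.0}
    - {"dx": -0.022,"dy": -0.008,"dz": 0.0,"roll": 0.0}
    - {"dx": -0.022,"dy": -0.008,"dz": 0.0,"roll": 0.0}
    - {"dx": -0.022,"dy": -0.008,"dz": 0.0,"roll": 0.0}
    - {"dx": -0.022,"dy": -0.008,"dz": 0.0,"roll": 0.0}
    - {"dx": -0.022,"dy": -0.008,"dz": 0.0,"roll": 0.0}
    - {"dx": -0.022,"dy": -0.008,"dz": 0.0,"roll": 0.0}
    - {"dx": -0.022,"dy": -0.008,"dz": 0.0,"roll": 0.0}
    - {"dx": -0.022,"dy": -0.009,"dz": 0.0,"roll": 0.0}
    - {"dx": 0.0,"dy": 0.0,"dz": 0.0,"roll": 0.0}
    - {"dx": 0.0,"dy": 0.0,"dz": 0.0,"roll": 0.0}

```text
clock: 7.55
tool_pos: [0.512, -0.0912, 0.2947]
tcp_rot: [-2.283, -2.157, 0.0]
contact_force: [0.0, 0.5, -0.2]
grip_width: 0.0003
```

Emit:
arm_command:
  moves:
    - {"dx": 0.0,"dy": 0.0,"dz": 0.01,"roll": 0.0}
    - {"dx": 0.0,"dy": 0.0,"dz": 0.01,"roll": 0.0}
    - {"dx": 0.0,"dy": 0.0,"dz": 0.008,"roll": 0.0}
    - {"dx": 0.0,"dy": 0.0,"dz": 0.006,"roll": 0.0}
    - {"dx": 0.0,"dy": 0.0,"dz": 0.006,"roll": 0.0}
    - {"dx": 0.0,"dy": 0.0,"dz": 0.006,"roll": 0.0}
    - {"dx": 0.0,"dy": 0.0,"dz": 0.003,"roll": 0.0}
    - {"dx": 0.0,"dy": 0.0,"dz": 0.0,"roll": 0.0}
    - {"dx": 0.0,"dy": 0.0,"dz": 0.0,"roll": 0.0}

```text
clock: 8.45
tool_pos: [0.5126, -0.0899, 0.2466]
tcp_rot: [-2.281, -2.16, -0.001]
contact_force: [-4.8, 2.4, 6.8]
grip_width: 0.0001
```

Emit:
arm_command:
  moves:
    - {"dx": 0.0,"dy": 0.0,"dz": 0.002,"roll": 0.0}
    - {"dx": 0.0,"dy": 0.0,"dz": 0.001,"roll": 0.0}
    - {"dx": 0.0,"dy": 0.0,"dz": 0.0,"roll": 0.0}
    - {"dx": 0.0,"dy": 0.0,"dz": 0.0,"roll": 0.0}
    - {"dx": 0.0,"dy": 0.0,"dz": 0.0,"roll": 0.0}
    - {"dx": 0.0,"dy": 0.0,"dz": 0.0,"roll": 0.0}
    - {"dx": 0.0,"dy": 0.0,"dz": 0.0,"roll": 0.0}
    - {"dx": 0.0,"dy": 0.0,"dz": 0.0,"roll": 0.0}
    - {"dx": 0.0,"dy": 0.0,"dz": 0.0,"roll": 0.0}
    - {"dx": 0.0,"dy": 0.0,"dz": 0.0,"roll": 0.0}

```text
clock: 9.45
tool_pos: [0.5127, -0.09, 0.2441]
tcp_rot: [-2.281, -2.16, -0.001]
contact_force: [-6.5, 2.1, 10.9]
grip_width: -0.0
```

```bash
python3 - <<'E'
from m import *
tabpos()
im,d=viewer.camera("scene")
for r in viewer.cut_out("scene","nose0"):
    if r["conf"]>.3: print("S",np.round(r["conf"],2),np.round(r["box"]),np.median(world("scene",r["pixels"],d),axis=0).round(3))
cv2.imwrite("pics/s4.png",cv2.resize(im[130:330,150:400],(750,600)))
E
```

```text
tab 11 [[0.491, -0.072, 0.24], [0.493, -0.07, 0.243], [0.499, -0.07, 0.245]] [494.9 -70.7]
ball 0.81 [244. 277.  17.  20.] [0.437 0.098 0.026]
ball 0.78 [316. 181.  16.  19.] [ 0.611 -0.041  0.032]
ball 0.75 [341. 185.   9.  16.] [ 0.602 -0.082  0.032]
ball 0.59 [318. 277.  14.  17.] [ 0.438 -0.038  0.026]
ball 0.54 [277. 272.  20.  16.] [0.45  0.037 0.025]
{'clock': np.float64(9.55), 'tool_pos': array([ 0.513, -0.09 ,  0.244]), 'contact_force': array([-6.019,  2.233, 11.019])}
S 0.62 [231. 220.  10.   6.] [ 0.603 -0.07   0.027]
S 0.58 [315. 237.  15.  17.] [0.45  0.038 0.026]
S 0.57 [231. 230.  17.  13.] [ 0.613 -0.044  0.032]
S 0.53 [330. 261.  12.  18.] [0.438 0.1   0.027]
```

View pics/s4.png

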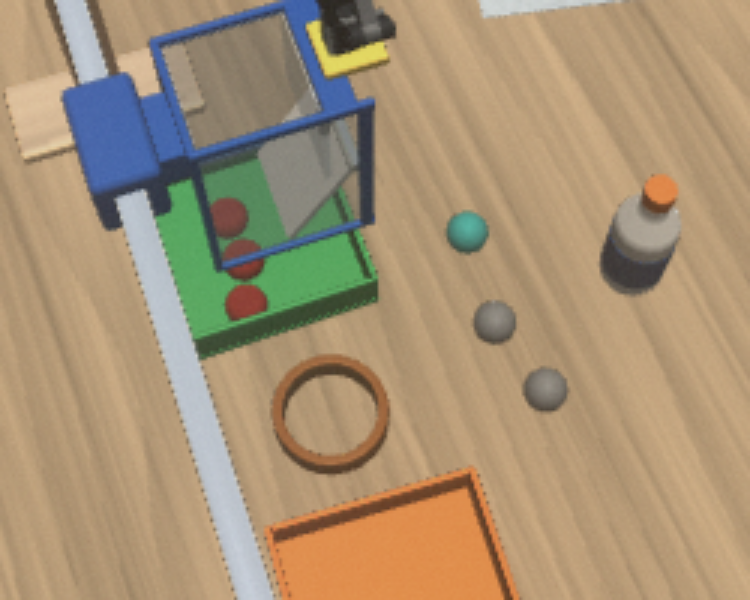

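The picture shows all three balls in the green tray, at (228,216), (243,259) and (246,303), with the floor hanging open. Now I lift straight up so the tab springs back, then back off.

Emit:
arm_command:
  moves:
    - {"dx": 0.0,"dy": 0.0,"dz": -0.006,"roll": 0.0}
    - {"dx": 0.0,"dy": 0.0,"dz": -0.006,"roll": 0.0}
    - {"dx": 0.0,"dy": 0.0,"dz": -0.006,"roll": 0.0}
    - {"dx": 0.0,"dy": 0.0,"dz": -0.01,"roll": 0.0}
    - {"dx": 0.0,"dy": 0.0,"dz": -0.02,"roll": 0.0}
    - {"dx": 0.0,"dy": 0.0,"dz": -0.03,"roll": 0.0}
    - {"dx": 0.03,"dy": 0.0,"dz": -0.02,"roll": 0.0}
    - {"dx": 0.04,"dy": 0.0,"dz": 0.0,"roll": 0.0}
    - {"dx": 0.04,"dy": 0.0,"dz": 0.0,"roll": 0.0}
    - {"dx": 0.04,"dy": 0.0,"dz": 0.0,"roll": 0.0}
    - {"dx": 0.04,"dy": 0.0,"dz": 0.0,"roll": 0.0}
    - {"dx": 0.03,"dy": 0.0,"dz": 0.0,"roll": 0.0}
    - {"dx": 0.0,"dy": 0.0,"dz": 0.0,"roll": 0.0}
    - {"dx": 0.0,"dy": 0.0,"dz": 0.0,"roll": 0.0}
    - {"dx": 0.0,"dy": 0.0,"dz": 0.0,"roll": 0.0}

```text
clock: 11.15
tool_pos: [0.5251, 0.1279, 0.3415]
tcp_rot: [2.283, 2.157, 0.0]
contact_force: [-0.3, -0.2, -0.5]
grip_width: 0.0002
```

```bash
python3 - <<'E'
from m import *
tabpos('pics/t5.png')
im,d=viewer.camera("scene")
red=lambda im:cv2.inRange(cv2.cvtColor(im,cv2.COLOR_BGR2HSV),(0,150,50),(4,255,255))
for k in range(2):
    im,d=viewer.camera("scene")
    for r in viewer.cut_out("scene","nose0"):
        if r["conf"]>.3: print("S",np.round(r["box"]),np.median(world("scene",r["pixels"],d),axis=0).round(3))
im,d=viewer.camera("top")
m=cv2.inRange(cv2.cvtColor(im,cv2.COLOR_BGR2HSV),(45,90,40),(80,255,255))>0
w=world("top",m,d);w=w[(w[:,2]>.034)&(w[:,2]<.046)&(abs(w[:,0]-.59)<.1)&(abs(w[:,1]+.097)<.1)]
print("rim",cv2.minAreaRect((w[:,:2]*1000).astype(np.float32)))
E
```

```text
tab 900 [[0.49, -0.111, 0.254], [0.51, -0.091, 0.261], [0.532, -0.071, 0.263]] [512.1 -91.1]
ball 0.76 [318. 275.  14.  14.] [ 0.438 -0.038  0.026]
ball 0.51 [242. 277.  17.  18.] [0.438 0.098 0.026]
ball 0.49 [324. 158. 318.  77.] [ 0.661 -0.208  0.206]
ball 0.47 [278. 273.  19.  15.] [0.449 0.036 0.026]
ball 0.45 [318. 182.  17.  18.] [ 0.612 -0.041  0.032]
{'clock': np.float64(11.25), 'tool_pos': array([0.525, 0.128, 0.342]), 'contact_force': array([-0.578,  0.191, -0.337])}
S [329. 259.  15.  17.] [0.438 0.099 0.027]
S [232. 231.  18.   8.] [ 0.613 -0.044  0.033]
S [314. 240.  10.  11.] [0.454 0.042 0.025]
S [231. 222.  11.   5.] [ 0.602 -0.07   0.026]
rim ((590.4795532226562, -57.87186050415039), (72.86934661865234, 149.53147888183594), 88.84339141845703)
```

View pics/t5.png

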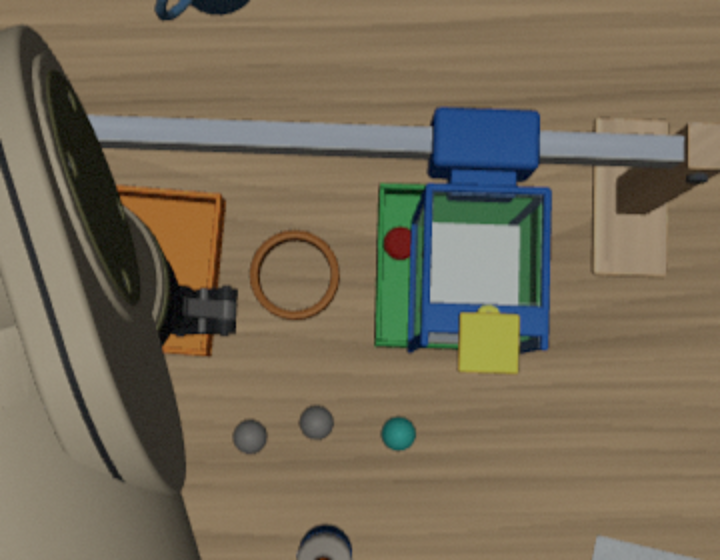

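```bash
python3 -c "
from h import *
print(workorder.job_done(), get_obs()['clock'])"
```

```text
the job is handed in; nothing more can be done
the job is handed in; nothing more can be done
```

The three red balls are in the green tray, the release tab is back up, and the job is handed in at about 11.5 s. The hand-in reports no verdict.

**What I did:** I pushed the chute about 142 mm along its rail with the closed fingers, to within about 2 mm of the green tray's middle. I then pressed the tab to its stop (fingertip at 244 mm, 11 N) and held it there for about 1 s. After lifting off, I backed the arm away.

**Last checks:**
- **Tab and chute:** the tab top is at 261 mm, the same as at the start, and the chute is empty with its floor shut.
- **Balls:** all three showed in the tray while the tab was down. The two I could locate were in the same place after release. The ball nearest the wall is about 56 mm from the tray's middle, against the 66 mm limit.
- **Trays and tape:** they looked unmoved in the pictures. I did not measure the tape or the orange tray again at the end.
- **Arm:** it was clear of everything.

**Not fully confirmed:**
- **Third ball:** after release, the networks did not report it in either camera.
- **Green tray:** the chute partly hid its rim, so the last fit covered only half of it. That half agreed with the tray's starting position.

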